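# Fit the charged battery to the fruit scale

### The job

The fruit scale has no battery: take the fully charged pack from the charger whose lamp is green by pressing that charger's red catch button so the pack springs loose, then sliding it back out of the dovetail. Slide it, brass end first, into the empty dovetail shoe of the scale until the catch clicks up behind it, and let go. Ease it along by feel and never force it in either dovetail, and leave the part-charged pack in the amber charger and the other goods where they are.

Things in the scene. Friction and masses are not known exactly. Their poses are not given: they have to be found in the camera images.
- pack_center (a point): the charged battery pack: blue-grey block, three green bars on top, brass strip at its contact end, dark dovetail foot; 0.45 kg, latched in the green-lamp charger. Point: centre of the grip block (96 long, 48 wide, 40 high, straight sides). x along its length to the contact end, which goes in first, z up. Foot below the block: 14 high, underside 34 below this point, 50 wide, neck 38
- pack_nose (a point): centre of the contact-end face of the charged pack, 48 mm from its centre along its x
- charger: charger with the GREEN lamp: grey, 150 mm deep, 138 wide, bed 40 above the table, hood with lamp 62 high behind. Origin on the table under the centre of its latched pack (pack_center then at x 0, y 0, z 74); x is the way a pack slides in, y left. A spring pushes the latched pack out with 7 N and throws it 8 to 25 mm towards -x when the catch is pressed; it then rests there on the tongue
- charger_mouth (a point): middle of the mouth of the green charger's dovetail, on its bed, 27 mm before its origin along x; axes as the charger. From here the lips flare in for 15 mm, closing 5 mm a side, then run straight for 60 mm, 11 mm high; play of the foot 1.3 mm each side, 2.6 mm upward. The bed runs on 41 mm in front of this point. The pack can be lifted once its nose is before this point
- charger_catch (a joint): red catch of the green charger, m: 0 up, 0.0068 fully pressed. Its tongue, 20 mm wide, stands 5 mm out of the bed 48 to 58 mm before the charger's origin, ramped towards the mouth, upright behind the pack's tail. Pressed over 0.0052 it frees the pack. Spring 1.4 to 2.5 N, but 6 to 9 N with the pack leaning on it
- charger_button (a point): centre of the top of that catch's red thumb button, 20 x 22 mm, 52 mm before the charger's origin along x and 64 to its left, 12 mm over the bed when up; pressed straight down
- scale: white bench scale. Origin on the table under the centre of a pack latched at nominal depth; x is the way the pack slides in, y left. Console with the empty battery shoe (bed 40 mm high) around the origin; display head, 115 high, from 97 mm behind it; platter from 105 mm to the right, the crate on it from 140 mm to the right, 240 high with its apples
- scale_mouth (a point): middle of the mouth of the scale's dovetail, on its bed, at NOMINAL depth, 27 mm before the scale's origin; x the way in. Shoe of the charger's kind and sizes, but screwed on through slotted holes: all of it, catch, lips and stop, sits up to 8 mm nearer or farther along x, different every time. The catch clicks when the nose is 75 mm past its true mouth; the hard stop comes 2 mm later
- scale_catch (a joint): red catch of the scale's shoe, m, as the charger's: 0 up, 0.0068 fully pressed; the pack holds it 0.003 to 0.0055 down while over it; it snaps up to 0 when the tail has passed. A spring at the stop is felt over the last 14 mm (3.5 to 7 N; with friction the push grows to 8 to 18 N) and then keeps the pack back against the catch
- charger2: identical charger with the AMBER lamp; not to be used
- pack2_center (a point): centre of the grip block of the part-charged pack (one amber bar), same size, latched in the amber charger; to be left
- crate: green crate of apples on the scale's platter, 240 x 180 x 100 mm, origin under its centre; to be left
- egg_tray: tray of eggs, 290 mm square, about 60 mm high, on the left of the table, origin under its centre; to be left
- apple: loose apple, 70 mm, behind the chargers; to be left
- can: food can, 75 mm across, 110 high, behind and right of the chargers; to be left

How it is judged (in metres and radians):
On the way, in this order (a step that is already met when the one before it is completed fails the run):
1. the green charger's catch has been pressed and the charged pack has sprung forward in its dovetail (x of pack_center in the frame of charger below -0.006 m and distance between pack_center and charger below 0.12 m), for 0.1 s.
2. the charged pack has been slid clear of the green charger, whose catch is up again (horizontal distance between pack_center and charger above 0.07 m and value of joint charger_catch below 0.002 m), for 0.1 s.
At the end, for the whole second after the job is handed in: The charged pack lies in the scale's shoe, brass end first, at most 10.5 mm short of or 12.5 mm beyond nominal depth and 4 mm sideways, square to the shoe within 0.06 rad, the scale's catch fully up behind it (within 2.5 mm), let go and at rest (x of pack_center in the frame of scale between -0.0105 and 0.0125 m and y of pack_center in the frame of scale between -0.004 and 0.004 m and z of pack_center in the frame of scale between 0.071 and 0.078 m and x of pack_nose in the frame of scale above 0.025 m and angle between the x axis of pack_center and the x axis of scale, either way round below 0.06 rad and value of joint scale_catch below 0.0025 m and linear speed of pack below 0.01 m/s and contact force between the fingers and pack below 0.1 N); the robot touches nothing.
It fails at once if the pack was forced in the scale's dovetail (more than 45 N) (contact force between pack and scale above 45 N).
It fails at once if the pack was forced in the charger's dovetail (more than 90 N) (contact force between pack and charger above 90 N).
It fails at once if the part-charged pack was moved (more than 8 mm) (distance of pack2_center from where it was at the start of the episode above 0.008 m).
It fails at once if other goods were disturbed (more than 20 mm) (distance of any of crate, egg_tray, apple, can from where it was at the start of the episode above 0.02 m).
It also fails if it takes over 64 s, if anything falls off the work surface, if the arm or the gripper's body presses on something with over 40 N, if the wrist force passes 120 N, or if a joint passes its speed limit or range.

### The arm

A 6-joint arm with a two-finger parallel gripper is mounted at the origin on the work surface. World frame = base frame: x ahead of the robot, y to its left, z up, the work surface at z = 0. Lengths are in mm, angles in rad, forces in N, time in s.
With the tool pointing down it reaches from about 350 to 975 mm from the base axis. Payload 7.1 kg.
Tool frame: the origin (TCP) lies on the mounting face of the last link; the fingertips stand 182 mm ahead of it and the grasp point (between the pads) lies 163 mm ahead of it (ctrl.finger_overhang is the distance from the TCP to the fingertips, in mm); z points along the fingers, y is the direction in which the jaws open and shut (so a half turn about z gives the same grasp; the last joint's range is limited). The gripper opens to 88 mm and grips with 3 to 60 N. Pads are 20 mm wide; open, the fingers measure 115 mm over their backs; the gripper's body (75 mm by 178 mm) begins 61 mm behind the grasp point.
Start: joints at [1.093, 0.423, 1.63, -0, 1.089, -0.019], TCP at [276.763, 560.365, 404.675] pointing down, gripper open.
Joint ranges: [-3, 3], [-0.9, 2.11], [0.09, 2.58], [-1.31, 4.45], [0.11, 2.69], [-2.54, 2.54]. Speed limits (rad/s): [2.39, 2.39, 3.01, 3.14, 3.14, 3.14].

### API

Orientations are given as a rotation vector (axis times angle).
In Python, from workcell import ctrl, viewer, recognise gives the robot as it stands.
- The arm moves only by the shell command python3 -m handwheel 'ROWS'. ROWS is JSON, a list of rows, each an object of numbers: "gripper": the closure, from 0 (fully open) to 1 (shut); "tx", "ty", "tz": the shift along the tool's x, y, z in m; "rx", "ry", "rz": the turn, a rotation vector about the tool's x, y, z in degrees. In form: [{"gripper": .., "tx": .., "ty": .., "tz": .., "rx": .., "ry": .., "rz": ..}, ...]. A call has 1 to 8 rows; each row shifts and turns the commanded pose from where the row before left it, along the tool's axes as they then stand; what a row does not reach is not made up. A row lasts 1/8 s, in which the tool goes at most 62.5 mm and 10.7 degrees, less where a joint would pass 70% of its speed; a pose out of reach is approached as far as the arm can. A call with a gripper value outside its range is refused whole. The fingers move at their own pace and stop on an object; the grip force is fixed at half the most. Time passes only in rows, so rows that do not move let the fingers close. It gives the time, the measured TCP pose, the force and the opening at its end, in the units of the state.
- ctrl.get_obs(): the state, without advancing time (a new reading comes with each control period).
- viewer.get_image(name): name is "scene" or "top" or "wrist"; returns a dict with "image" (480x640x3 uint8, red, green, blue), "range_z" (480x640 float32, mm along the optical axis (not along the pixel's ray), 0 where there is no reading), "vfov" (degrees; the focal length in pixels is half the picture's height over the tangent of half this angle, whatever the lens; pixels are square), "cx", "cy" (the principal point, pixels), "k1" (the pictures are not rectified: a ray, as slopes to the right and down, at radius r is drawn at 1 + k1 r^2 times it, then the intrinsics apply), "extrinsics" (4x4, takes a point from world to camera coordinates); the wrist camera has in their place "T_tool_cam" (4x4, takes a point from camera to tool coordinates, whose origin is the TCP and whose axes are the flange's). Camera axes: x right, y up, looking along -z (the intrinsics and any distortion apply to the point x, -y, -z); pixel columns grow to the right and rows downward; lengths in mm; the calibration is good to about 2 mm. A picture is of the moment at which its call begins: read the wrist's pose just before it.
- ctrl.close_job(): hands the job in, once; it reports no verdict.
Trained networks look in a picture, given as the dict that the camera call returned (one of the last four; its "shot" number tells which), for a name from the list of things; names that differ only in an ending like _2 or _b are one class to them, and where a whole thing is asked for, a point or a joint stands for the part that bears it (a point fixed in the world has none). Each returns a list of dicts, best first, with "p" (0 to 1); they miss things now and then, are a little off and sometimes report something else, mostly with a low value. They report only what shows in the picture. A call takes as long as a camera call.
- recognise(picture, name): "xy" ([column, row] as shares, 0 to 1, of the picture: columns of its width, rows of its height, amid what is visible of it).
The state is a dict: "t": time; "qpos": joint angles; "qvel": joint speeds; "joint_torque": joint torques, N m; "ee_pos": TCP position; "orientation": TCP orientation; "ft_force": force on the tool from outside, world axes, zero at the start; "moment": the same for the moment, N m; "width": finger opening in mm.
Only numpy, scipy, OpenCV 4.12 (cv2) and the standard library are available. Lean on these libraries where they do the work, as an engineer would, in place of code of your own. Each camera call takes 0.05 s, during which the arm holds its last target.

## Working session

There is one attempt and no reset: what is moved stays moved. The work goes in short steps, Python scripts to look and compute and a shell command to move; the robot and the scene stay as the last step left them, time stands still between calls to the robot, and variables do not carry over. Pictures are saved under pics/ and viewed, and the job is handed in when it is done.

```bash
ls; mkdir -p pics; cat > h.py <<'E'
import numpy as np, cv2
from workcell import ctrl, viewer, recognise
from scipy.spatial.transform import Rotation as R
def save(d,n): cv2.imwrite('pics/'+n+'.png',cv2.cvtColor(d['image'],cv2.COLOR_RGB2BGR))
def Tcw(d,obs=None):
    if 'extrinsics' in d: return np.linalg.inv(np.array(d['extrinsics']))
    T=np.eye(4);T[:3,:3]=R.from_rotvec(obs['orientation']).as_matrix();T[:3,3]=obs['ee_pos']
    return T@np.array(d['T_tool_cam'])
def ray(d,u,v):
    f=240/np.tan(np.radians(d['vfov'])/2)
    K=np.array([[f,0,d['cx']],[0,f,d['cy']],[0,0,1]])
    p=cv2.undistortPoints(np.array([[[u,v]]],float),K,np.array([d['k1'],0,0,0,0.]))[0,0]
    return np.array([p[0],-p[1],-1.])
def pt(d,u,v,obs=None):
    z=float(np.median(d['range_z'][int(v)-1:int(v)+2,int(u)-1:int(u)+2]))
    T=Tcw(d,obs); return T[:3,:3]@(ray(d,u,v)*z)+T[:3,3]
def onz(d,u,v,z,obs=None):
    T=Tcw(d,obs); r=T[:3,:3]@ray(d,u,v); return T[:3,3]+r*(z-T[2,3])/r[2]
def proj(d,P,obs=None):
    T=np.linalg.inv(Tcw(d,obs)); p=T[:3,:3]@np.array(P,float)+T[:3,3]
    x,y=p[0]/-p[2],-p[1]/-p[2]; f=240/np.tan(np.radians(d['vfov'])/2); s=1+d['k1']*(x*x+y*y)
    return np.array([d['cx']+f*s*x,d['cy']+f*s*y])
def cloud(d,obs=None):
    f=240/np.tan(np.radians(d['vfov'])/2)
    K=np.array([[f,0,d['cx']],[0,f,d['cy']],[0,0,1]])
    v,u=np.mgrid[0:480,0:640]
    p=cv2.undistortPoints(np.stack([u,v],-1).reshape(-1,1,2).astype(float),K,np.array([d['k1'],0,0,0,0.])).reshape(480,640,2)
    z=d['range_z']; c=np.stack([p[...,0]*z,-p[...,1]*z,-z],-1)
    T=Tcw(d,obs); return c@T[:3,:3].T+T[:3,3]
E
python3 - <<'E'
from h import *
o=ctrl.get_obs();print(o)
for n in ['scene','top','wrist']:
    d=viewer.get_image(n);save(d,n+'0');print(n,{k:d[k] for k in d if k not in('image','range_z')})
    for nm in ['pack_center','charger','charger_button','charger_mouth','scale','scale_mouth','charger2','pack2_center']:
        r=recognise(d,nm)
        print(nm,[(round(q['p'],2),round(q['xy'][0]*640),round(q['xy'][1]*480)) for q in r[:3]])
E
```

```text
pics
{'t': 0.0, 'qpos': array([ 1.09304852e+00,  4.23803170e-01,  1.63069575e+00,  1.19667206e-05,
        1.08860325e+00, -1.90037909e-02]), 'qvel': array([ 0.00056656,  0.00198742, -0.00018759, -0.00059698, -0.00151949,
       -0.00035648]), 'joint_torque': array([ 5.33165112e-04, -5.44638562e+01, -2.73660904e+01,  6.43395167e-02,
        2.27832247e-02, -2.00438521e-04]), 'ee_pos': array([276.61030101, 560.13781298, 403.92275655]), 'orientation': array([-7.14213028e-01, -3.05893820e+00,  2.29400051e-03]), 'ft_force': array([0.29231869, 0.33939287, 0.47616415]), 'moment': array([ 0.02723483, -0.02161116, -0.02334576]), 'width': 87.70133062454694}
scene {'vfov': 51.71325468872507, 'cx': 319.9780400322115, 'cy': 238.33010638782284, 'k1': 0.03281029096052923, 'extrinsics': array([[ 5.24798072e-01,  8.51203831e-01,  6.24674685e-03,
        -4.10850150e+02],
       [-6.26325788e-01,  3.81162092e-01,  6.80023137e-01,
         2.86227464e+02],
       [ 5.76457276e-01, -3.60787330e-01,  7.33164041e-01,
        -1.60813827e+03],
       [ 0.00000000e+00,  0.00000000e+00,  0.00000000e+00,
   
[... 1133 characters left out ...]
314, 239)]
pack2_center [(0.94, 325, 241)]
wrist {'vfov': 58.484369938363564, 'cx': 318.6150441131046, 'cy': 242.10075272339847, 'k1': -0.07758293787763992, 'T_tool_cam': array([[ 1.19962039e-05,  9.62359684e-01,  2.71779027e-01,
         7.52797895e+01],
       [ 9.99999669e-01, -2.32553753e-04,  7.79324875e-04,
        -2.48089698e-01],
       [ 8.13194073e-04,  2.71778927e-01, -9.62359368e-01,
         1.96967666e+01],
       [ 0.00000000e+00,  0.00000000e+00,  0.00000000e+00,
         1.00000000e+00]]), 'shot': 3}
pack_center []
charger [(0.59, 234, 476)]
charger_button []
charger_mouth [(0.95, 233, 474)]
scale [(0.29, 233, 476)]
scale_mouth []
charger2 [(0.59, 234, 476)]
pack2_center []
```

View pics/scene0.png

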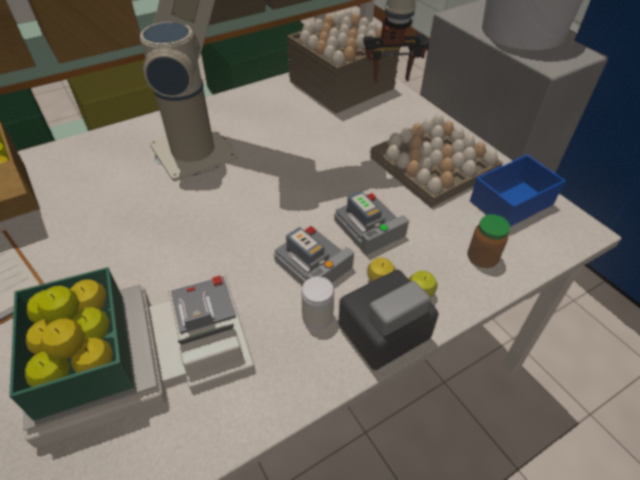

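View pics/top0.png

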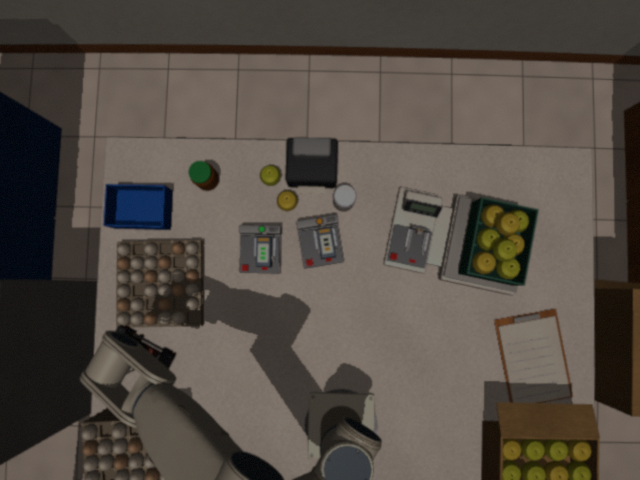

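View pics/wrist0.png

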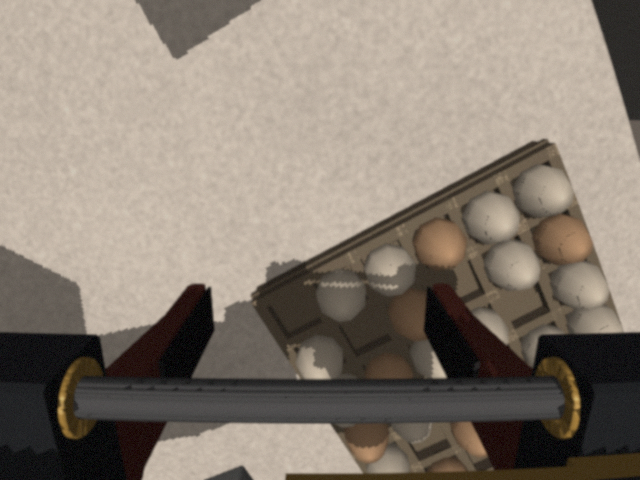

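```bash
python3 - <<'E'
from h import *
d=viewer.get_image('top')
im=cv2.cvtColor(d['image'],cv2.COLOR_RGB2BGR)
cv2.imwrite('pics/topz.png',cv2.resize(im[190:300,230:460],None,fx=3.45,fy=3.45,interpolation=cv2.INTER_CUBIC))
for n,u,v,z in [('pack',263,251,94),('btn',245,268,52),('lamp',262,229,62),('pack2',325,241,94),('scale btn',393,257,52),('scaleTop',408,240,40)]:
    print(n,pt(d,u,v).round(),onz(d,u,v,z).round())
E
```

```text
pack [571. 264.  97.] [571. 265.  94.]
btn [516. 327.  51.] [516. 327.  52.]
lamp [645. 273.  68.] [646. 274.  62.]
pack2 [609.  66.  94.] [609.  66.  94.]
scale btn [ 566. -159.   52.] [ 566. -159.   52.]
scaleTop [ 623. -208.   51.] [ 624. -210.   40.]
```

View pics/topz.png

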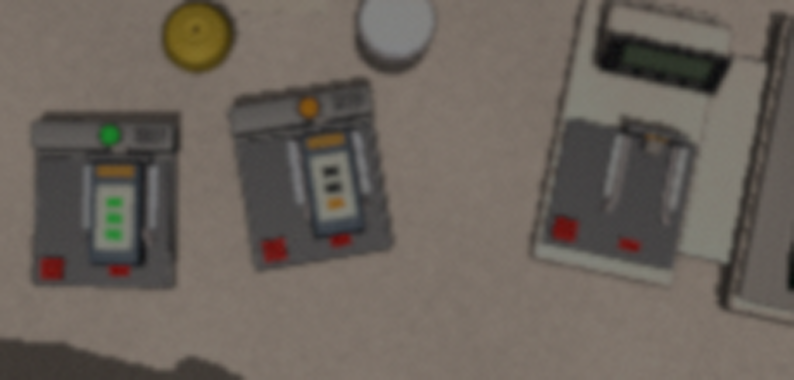

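```bash
python3 -m handwheel '[{"rz":-8.75,"gripper":1},{"rz":-8.75,"gripper":1},{"rz":-8.75,"gripper":1}]'; python3 -m handwheel '[{"tx":-0.034,"ty":-0.036,"tz":0.003,"gripper":1},{"tx":-0.034,"ty":-0.036,"tz":0.003,"gripper":1},{"tx":-0.034,"ty":-0.036,"tz":0.003,"gripper":1},{"tx":-0.034,"ty":-0.036,"tz":0.003,"gripper":1},{"tx":-0.034,"ty":-0.036,"tz":0.003,"gripper":1},{"tx":-0.034,"ty":-0.036,"tz":0.003,"gripper":1},{"tx":-0.034,"ty":-0.036,"tz":0.003,"gripper":1},{"tx":-0.034,"ty":-0.036,"tz":0.003,"gripper":1}]'
cat > look.py <<'E'
import sys; from h import *
o=ctrl.get_obs(); d=viewer.get_image('wrist'); save(d,sys.argv[1])
import pickle; pickle.dump((o,d),open(sys.argv[1]+'.pkl','wb'))
print(o['t'],o['ee_pos'].round(1),R.from_rotvec(o['orientation']).as_matrix().round(4).tolist(),o['ft_force'].round(1),round(o['width'],1),o['qpos'].round(2))
E
python3 look.py w1
```

```text
1.4 [276.8 560.4 404.7] [[-0.8966, 0.4429, -0.0], [0.4429, 0.8966, -0.0], [0.0, -0.0, -1.0]] [-0.3  0.2 -0.6] 87.9 [ 1.09  0.42  1.63  0.    1.09 -0.02]$[0]: bad value
$[0]: bad value
```

View pics/w1.png

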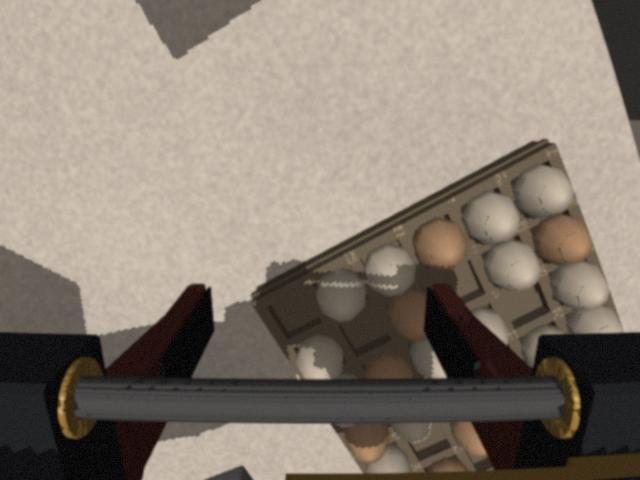

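```bash
python3 -m handwheel '[{"gripper":1,"tx":0,"ty":0,"tz":0,"rx":0,"ry":0,"rz":-8.75},{"gripper":1,"tx":0,"ty":0,"tz":0,"rx":0,"ry":0,"rz":-8.75},{"gripper":1,"tx":0,"ty":0,"tz":0,"rx":0,"ry":0,"rz":-8.75}]'
```

```text
t: 1.82
ee_pos: [276.8, 560.4, 404.7]
orientation: [0.007, -3.142, 0.0]
ft_force: [-1.4, -0.7, -0.0]
width: 61.0
```

```bash
python3 -m handwheel '[{"gripper":1,"tx":-0.034,"ty":-0.036,"tz":0.003,"rx":0,"ry":0,"rz":0},{"gripper":1,"tx":-0.034,"ty":-0.036,"tz":0.003,"rx":0,"ry":0,"rz":0},{"gripper":1,"tx":-0.034,"ty":-0.036,"tz":0.003,"rx":0,"ry":0,"rz":0},{"gripper":1,"tx":-0.034,"ty":-0.036,"tz":0.003,"rx":0,"ry":0,"rz":0},{"gripper":1,"tx":-0.034,"ty":-0.036,"tz":0.003,"rx":0,"ry":0,"rz":0},{"gripper":1,"tx":-0.034,"ty":-0.036,"tz":0.003,"rx":0,"ry":0,"rz":0},{"gripper":1,"tx":-0.034,"ty":-0.036,"tz":0.003,"rx":0,"ry":0,"rz":0},{"gripper":1,"tx":-0.034,"ty":-0.036,"tz":0.003,"rx":0,"ry":0,"rz":0}]'
python3 look.py w1
```

```text
t: 2.82
ee_pos: [549.6, 270.9, 380.7]
orientation: [0.001, 3.141, 0.0]
ft_force: [-0.2, 0.7, 0.3]
width: 0.7
2.825 [549.6 270.9 380.7] [[-1.0, 0.0007, 0.0003], [0.0007, 1.0, 0.0002], [-0.0003, 0.0002, -1.0]] [-0.2  0.7  0.3] 0.7 [ 0.44  0.43  1.68  0.    1.03 -1.13]
```

View pics/w1.png

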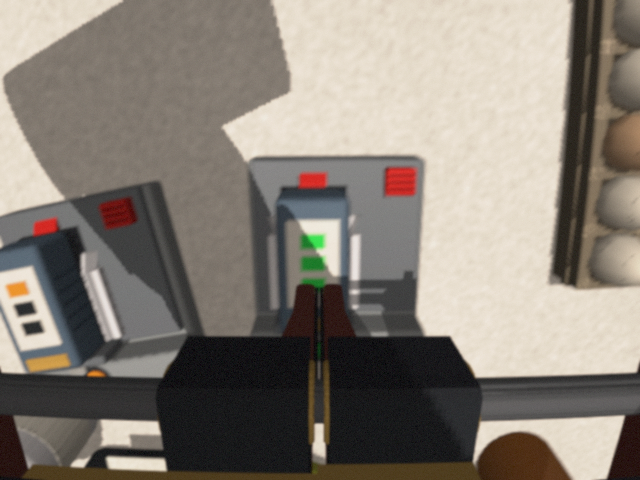

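```bash
python3 - <<'E'
import pickle; from h import *
o,d=pickle.load(open('w1.pkl','rb'))
print('btn',pt(d,401,181,o),onz(d,401,181,52,o))
# button mask
im=d['image'].astype(int); C=cloud(d,o)
red=(im[...,0]>150)&(im[...,1]<70)
P=C[red&(abs(C[...,1]-330)<25)&(C[...,2]>35)]; print(len(P),P.min(0),P.max(0),np.median(P,0))
v,u=np.nonzero(red&(abs(C[...,1]-330)<25)); print(onz(d,(u.min()+u.max())/2,(v.min()+v.max())/2,52,o),u.min(),u.max(),v.min(),v.max())
# pack top
m=(C[...,2]>88)&(C[...,2]<100)&(abs(C[...,1]-265)<40)&(C[...,0]>480)&(C[...,0]<610)
P=C[m];print(len(P),P.min(0),P.max(0),np.percentile(P,[1,50,99],axis=0))
for x in range(525,570,8):
    q=P[abs(P[:,0]-x)<3]; print(x,q[:,1].min(),q[:,1].max(),(q[:,1].min()+q[:,1].max())/2)
m=(C[...,2]>33)&(C[...,2]<46)&(C[...,1]>180)&(C[...,1]<360)&(C[...,0]<620)&(C[...,0]>450)
P=C[m]
for x in range(490,560,8):
    q=P[abs(P[:,0]-x)<3]; print('bed',x,len(q),q[:,1].min().round(1),q[:,1].max().round(1),np.median(q[:,2]))
for y in range(200,340,12):
    q=P[abs(P[:,1]-y)<3]; 
    if len(q):print('front',y,q[:,0].min().round(1))
E
```

```text
btn [515.47146157 330.2121591   53.59590404] [515.6851333  330.51897293  52.        ]
747 [506.23864634 320.8657311   38.91641847] [527.31778232 341.33786119  54.78547638] [515.6457638  329.59029408  52.23633574]
[515.68778892 329.79196851  52.        ] 386 414 168 194
7340 [519.52989659 243.89311045  88.00537537] [609.76409525 292.66225944  97.53609778] [[520.0649948  244.70308714  89.88557318]
 [551.16043398 267.42041855  94.54932915]
 [603.39845215 291.84693298  96.63206042]]
525 244.2129354762548 291.74509865181443 267.9790170640346
533 244.0466579170637 292.00739840991025 268.027028163487
541 244.54956443779102 292.04175136820885 268.29565790299995
549 244.3037829178709 292.23798006716225 268.2708814925166
557 243.89311045325658 292.4862206083853 268.18966553082095
565 244.46595121253537 292.66225943686106 268.56410532469823Traceback (most recent call last):
  File "<stdin>", line 17, in <module>
    return umr_minimum(a, axis, None, out, keepdims, initial, where)
ValueError: zero-size array to reduction operation minimum which has no identity
```

```bash
python3 -m handwheel '[{"gripper":1,"tx":0.017,"ty":0.0295,"tz":0.02,"rx":0,"ry":0,"rz":0},{"gripper":1,"tx":0.017,"ty":0.0295,"tz":0.04,"rx":0,"ry":0,"rz":0},{"gripper":1,"tx":0,"ty":0,"tz":0.04,"rx":0,"ry":0,"rz":0},{"gripper":1,"tx":0,"ty":0,"tz":0.04,"rx":0,"ry":0,"rz":0},{"gripper":1,"tx":0,"ty":0,"tz":0,"rx":0,"ry":0,"rz":0}]'
python3 look.py w2
```

```text
t: 3.5
ee_pos: [513.3, 330.8, 238.0]
orientation: [-0.001, -3.136, 0.005]
ft_force: [-0.1, 0.6, -0.1]
width: 0.8
3.5 [513.3 330.8 238. ] [[-1.0, 0.0004, -0.0053], [0.0004, 1.0, -0.0032], [0.0053, -0.0032, -1.0]] [-0.1  0.6 -0.1] 0.8 [ 0.55  0.63  1.75  0.    0.77 -1.02]
```

View pics/w2.png

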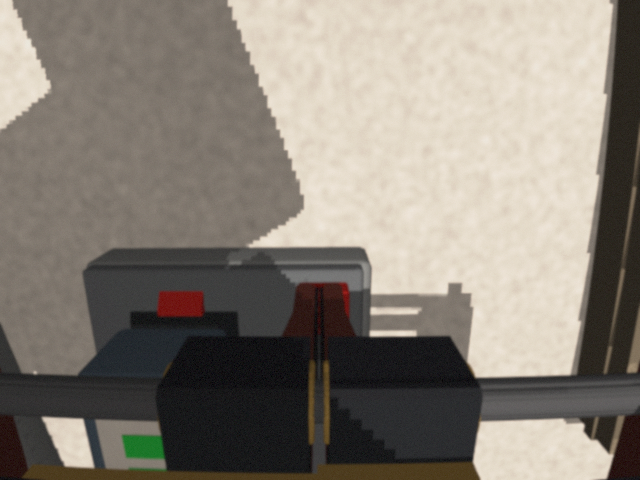

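```bash
python3 -m handwheel '[{"gripper":1,"tx":-0.002,"ty":0,"tz":0.003,"rx":0,"ry":0,"rz":0},{"gripper":1,"tx":0,"ty":0,"tz":0.002,"rx":0,"ry":0,"rz":0},{"gripper":1,"tx":0,"ty":0,"tz":0,"rx":0,"ry":0,"rz":0}]'
python3 -m handwheel '[{"gripper":1,"tx":0,"ty":0,"tz":0.002,"rx":0,"ry":0,"rz":0},{"gripper":1,"tx":0,"ty":0,"tz":0.002,"rx":0,"ry":0,"rz":0},{"gripper":1,"tx":0,"ty":0,"tz":0,"rx":0,"ry":0,"rz":0}]'
```

```text
t: 3.92
ee_pos: [516.9, 331.3, 236.6]
orientation: [0.001, 3.14, 0.001]
ft_force: [0.1, -0.2, -0.0]
width: 0.5
t: 4.3
ee_pos: [516.8, 331.3, 231.9]
orientation: [0.001, 3.141, 0.001]
ft_force: [0.7, -0.1, 3.2]
width: 0.2
```

```bash
python3 -m handwheel '[{"gripper":1,"tx":0,"ty":0,"tz":0.002,"rx":0,"ry":0,"rz":0},{"gripper":1,"tx":0,"ty":0,"tz":0.001,"rx":0,"ry":0,"rz":0},{"gripper":1,"tx":0,"ty":0,"tz":0,"rx":0,"ry":0,"rz":0}]'
python3 -m handwheel '[{"gripper":1,"tx":0,"ty":0,"tz":0.002,"rx":0,"ry":0,"rz":0},{"gripper":1,"tx":0,"ty":0,"tz":0,"rx":0,"ry":0,"rz":0}]'
python3 look.py w3
```

```text
t: 4.68
ee_pos: [516.8, 331.3, 228.6]
orientation: [0.001, 3.141, 0.0]
ft_force: [1.8, -0.6, 1.6]
width: 0.6
t: 4.92
ee_pos: [516.8, 331.3, 227.2]
orientation: [0.001, 3.141, 0.0]
ft_force: [0.4, -0.5, 7.1]
width: 0.6
4.925 [516.8 331.3 227.2] [[-1.0, 0.0006, 0.0005], [0.0006, 1.0, 0.0003], [-0.0005, 0.0003, -1.0]] [ 0.4 -0.5  7.1] 0.6 [ 0.55  0.65  1.74 -0.    0.75 -1.02]
```

View pics/w3.png

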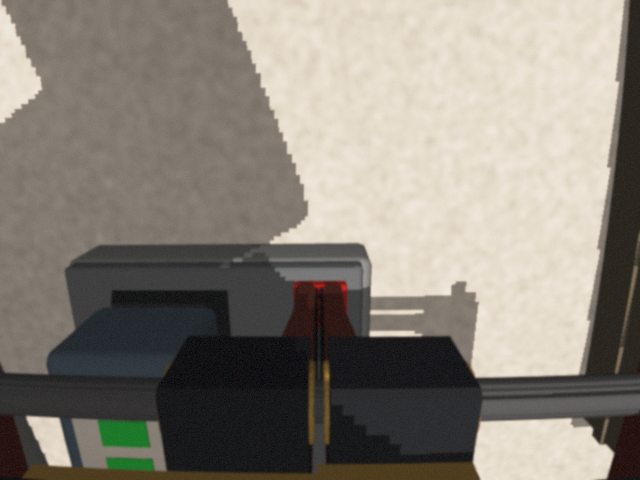

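```bash
python3 -m handwheel '[{"gripper":1,"tx":0,"ty":0,"tz":-0.04,"rx":0,"ry":0,"rz":0},{"gripper":0,"tx":0,"ty":0,"tz":-0.04,"rx":0,"ry":0,"rz":0},{"gripper":0,"tx":-0.008,"ty":-0.02,"tz":-0.03,"rx":0,"ry":0,"rz":0},{"gripper":0,"tx":-0.008,"ty":-0.02,"tz":-0.02,"rx":0,"ry":0,"rz":0},{"gripper":0,"tx":-0.008,"ty":-0.023,"tz":-0.02,"rx":0,"ry":0,"rz":0},{"gripper":0,"tx":0,"ty":0,"tz":0,"rx":0,"ry":0,"rz":0},{"gripper":0,"tx":0,"ty":0,"tz":0,"rx":0,"ry":0,"rz":0}]'
python3 look.py w4
cat > meas.py <<'E'
import pickle,sys; from h import *
o,d=pickle.load(open(sys.argv[1]+'.pkl','rb')); C=cloud(d,o)
cx,cy=float(sys.argv[2]),float(sys.argv[3])
m=(C[...,2]>88)&(C[...,2]<100)&(np.hypot(C[...,1]-cy,C[...,0]-cx)<75)
n,lab,st,_=cv2.connectedComponentsWithStats(m.astype(np.uint8)); k=1+st[1:,4].argmax(); P=C[lab==k]
r=cv2.minAreaRect(P[:,:2].astype(np.float32)); print(r, np.median(P[:,2]), len(P)); print(cv2.boxPoints(r).round(1).tolist())
for x in np.arange(P[:,0].min()+4,P[:,0].max(),12):
    q=P[abs(P[:,0]-x)<3]; print(x.round(),q[:,1].min().round(1),q[:,1].max().round(1),((q[:,1].min()+q[:,1].max())/2).round(2))
E
python3 meas.py w4 560 268
```

```text
t: 5.85
ee_pos: [540.2, 267.9, 375.6]
orientation: [-0.002, -3.14, 0.001]
ft_force: [-0.0, 0.7, -0.0]
width: 57.1
5.85 [540.2 267.9 375.6] [[-1.0, 0.0014, -0.0018], [0.0014, 1.0, -0.0005], [0.0018, -0.0005, -1.0]] [-0.   0.7 -0. ] 57.1 [ 0.44  0.43  1.7   0.    1.02 -1.13]
((555.93994140625, 268.16943359375), (94.7809066772461, 48.609310150146484), 0.7337061166763306) 94.56744912903875 10150
[[508.20001220703125, 291.8999938964844], [508.8999938964844, 243.3000030517578], [603.5999755859375, 244.5], [603.0, 293.1000061035156]]
512.0 244.2 291.9 268.03
524.0 243.9 291.6 267.77
536.0 244.2 291.8 267.99
548.0 243.8 292.1 267.94
560.0 244.3 292.4 268.33
572.0 244.7 291.9 268.3
584.0 244.3 292.3 268.31
596.0 244.7 292.5 268.62
```

View pics/w4.png

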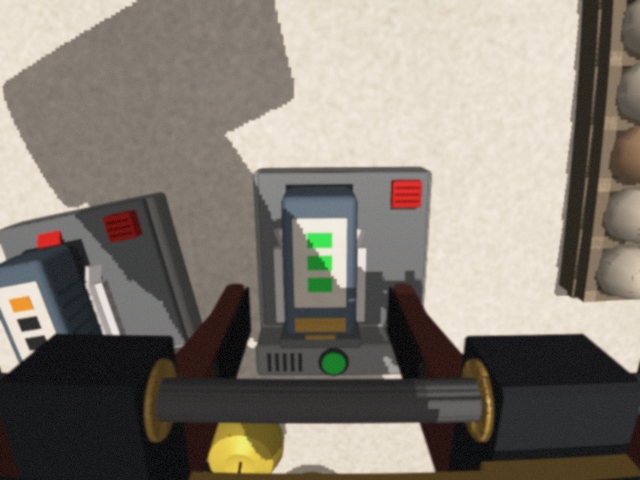

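```bash
python3 -m handwheel '[{"gripper":0,"tx":-0.016,"ty":0,"tz":0.02,"rx":0,"ry":0,"rz":-0.5},{"gripper":0,"tx":0,"ty":0,"tz":0.04,"rx":0,"ry":0,"rz":0},{"gripper":0,"tx":0,"ty":0,"tz":0.04,"rx":0,"ry":0,"rz":0},{"gripper":0,"tx":0,"ty":0,"tz":0.026,"rx":0,"ry":0,"rz":0},{"gripper":0,"tx":0,"ty":0,"tz":0.01,"rx":0,"ry":0,"rz":0},{"gripper":0,"tx":0,"ty":0,"tz":0,"rx":0,"ry":0,"rz":0}]'; python3 look.py w5
```

```text
t: 6.65
ee_pos: [556.2, 268.5, 239.8]
orientation: [0.014, -3.14, 0.001]
ft_force: [-0.3, -0.2, 0.7]
width: 87.6
6.65 [556.2 268.5 239.8] [[-1.0, -0.0086, -0.0017], [-0.0086, 1.0, -0.0007], [0.0017, -0.0007, -1.0]] [-0.3 -0.2  0.7] 87.6 [ 0.43  0.63  1.73  0.    0.78 -1.15]
```

View pics/w5.png

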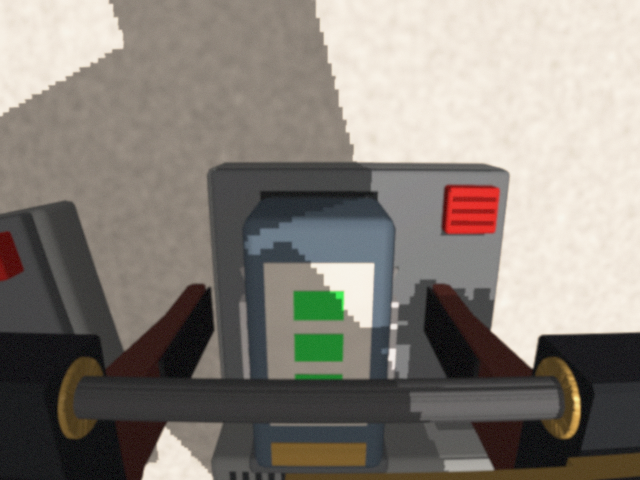

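Pack is centred between the fingers (edges about 247 and 392, fingers at 210 and 428). Close.

```bash
python3 -m handwheel '[{"gripper":1,"tx":0,"ty":0,"tz":0,"rx":0,"ry":0,"rz":0},{"gripper":1,"tx":0,"ty":0,"tz":0,"rx":0,"ry":0,"rz":0},{"gripper":1,"tx":0,"ty":0,"tz":0,"rx":0,"ry":0,"rz":0},{"gripper":1,"tx":0,"ty":0,"tz":0,"rx":0,"ry":0,"rz":0},{"gripper":1,"tx":0,"ty":0,"tz":0,"rx":0,"ry":0,"rz":0}]'; python3 look.py w6
```

```text
t: 7.32
ee_pos: [556.6, 268.2, 240.9]
orientation: [-0.013, 3.141, 0.0]
ft_force: [-0.6, 0.4, 1.8]
width: 47.8
7.325 [556.6 268.2 240.9] [[-1.0, -0.0081, 0.0001], [-0.0081, 1.0, 0.0002], [-0.0001, 0.0001, -1.0]] [-0.6  0.4  1.8] 47.8 [ 0.43  0.63  1.73  0.    0.78 -1.15]
```

```bash
python3 -m handwheel '[{"gripper":1,"tx":0.004,"ty":0,"tz":-0.001,"rx":0,"ry":0,"rz":0},{"gripper":1,"tx":0.006,"ty":0,"tz":0,"rx":0,"ry":0,"rz":0},{"gripper":1,"tx":0.006,"ty":0,"tz":0,"rx":0,"ry":0,"rz":0}]';python3 -m handwheel '[{"gripper":1,"tx":0.008,"ty":0,"tz":0,"rx":0,"ry":0,"rz":0},{"gripper":1,"tx":0.008,"ty":0,"tz":0,"rx":0,"ry":0,"rz":0},{"gripper":1,"tx":0.008,"ty":0,"tz":0,"rx":0,"ry":0,"rz":0}]'
```

```text
t: 7.75
ee_pos: [540.1, 267.9, 241.4]
orientation: [0.013, -3.141, 0.0]
ft_force: [1.2, -0.1, -4.1]
width: 47.5
t: 8.12
ee_pos: [516.0, 267.8, 241.7]
orientation: [0.013, -3.142, 0.0]
ft_force: [1.2, -0.3, -3.5]
width: 48.0
```

```bash
python3 -m handwheel '[{"gripper":1,"tx":0.01,"ty":0,"tz":0,"rx":0,"ry":0,"rz":0},{"gripper":1,"tx":0.01,"ty":0,"tz":0,"rx":0,"ry":0,"rz":0},{"gripper":1,"tx":0.012,"ty":0,"tz":0,"rx":0,"ry":0,"rz":0},{"gripper":1,"tx":0.012,"ty":0,"tz":0,"rx":0,"ry":0,"rz":0},{"gripper":1,"tx":0,"ty":0,"tz":-0.01,"rx":0,"ry":0,"rz":0},{"gripper":1,"tx":0,"ty":0,"tz":-0.02,"rx":0,"ry":0,"rz":0},{"gripper":1,"tx":0,"ty":0,"tz":-0.03,"rx":0,"ry":0,"rz":0},{"gripper":1,"tx":0,"ty":0,"tz":-0.03,"rx":0,"ry":0,"rz":0}]'; python3 look.py w7
```

```text
t: 9.12
ee_pos: [472.4, 267.4, 332.8]
orientation: [0.013, -3.141, 0.001]
ft_force: [-0.3, 0.1, -5.2]
width: 47.9
9.125 [472.4 267.4 332.8] [[-1.0, -0.008, -0.0008], [-0.008, 1.0, -0.0003], [0.0008, -0.0003, -1.0]] [-0.3  0.1 -5.2] 47.9 [ 0.49  0.4   1.86  0.    0.88 -1.09]
```

View pics/w7.png

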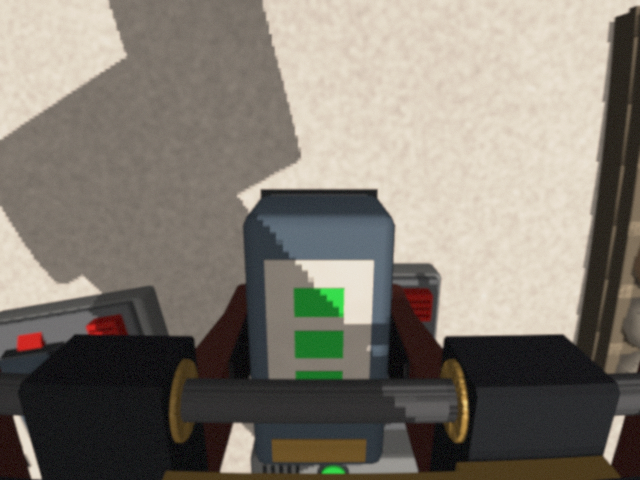

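```bash
python3 -m handwheel '[{"gripper":1,"tx":0,"ty":0,"tz":-0.035,"rx":0,"ry":0,"rz":5.65},{"gripper":1,"tx":0,"ty":0,"tz":-0.035,"rx":0,"ry":0,"rz":5.65},{"gripper":1,"tx":-0.015,"ty":-0.023,"tz":0,"rx":0,"ry":0,"rz":0},{"gripper":1,"tx":-0.03,"ty":-0.046,"tz":0,"rx":0,"ry":0,"rz":0},{"gripper":1,"tx":-0.03,"ty":-0.046,"tz":0,"rx":0,"ry":0,"rz":0},{"gripper":1,"tx":-0.03,"ty":-0.046,"tz":0,"rx":0,"ry":0,"rz":0},{"gripper":1,"tx":-0.03,"ty":-0.046,"tz":0,"rx":0,"ry":0,"rz":0},{"gripper":1,"tx":-0.03,"ty":-0.046,"tz":0,"rx":0,"ry":0,"rz":0}]'
python3 -m handwheel '[{"gripper":1,"tx":-0.03,"ty":-0.046,"tz":0,"rx":0,"ry":0,"rz":0},{"gripper":1,"tx":-0.03,"ty":-0.046,"tz":0,"rx":0,"ry":0,"rz":0},{"gripper":1,"tx":-0.03,"ty":-0.046,"tz":0,"rx":0,"ry":0,"rz":0},{"gripper":1,"tx":-0.03,"ty":-0.046,"tz":0,"rx":0,"ry":0,"rz":0},{"gripper":1,"tx":-0.015,"ty":-0.023,"tz":0,"rx":0,"ry":0,"rz":0},{"gripper":1,"tx":0,"ty":0,"tz":0,"rx":0,"ry":0,"rz":0}]'; python3 look.py w8
```

```text
t: 10.18
ee_pos: [587.3, -13.8, 401.2]
orientation: [-0.297, -3.127, -0.0]
ft_force: [1.1, 0.6, -5.6]
width: 47.5
t: 10.92
ee_pos: [680.7, -242.9, 400.3]
orientation: [-0.301, -3.126, -0.0]
ft_force: [-0.5, 1.6, -5.2]
width: 47.7
10.925 [ 680.7 -242.9  400.3] [[-0.9817, 0.1906, -0.0012], [0.1906, 0.9817, 0.0002], [0.0012, -0.0, -1.0]] [-0.5  1.6 -5.2] 47.7 [-0.36  0.57  1.39 -0.    1.18 -1.74]
```

View pics/w8.png

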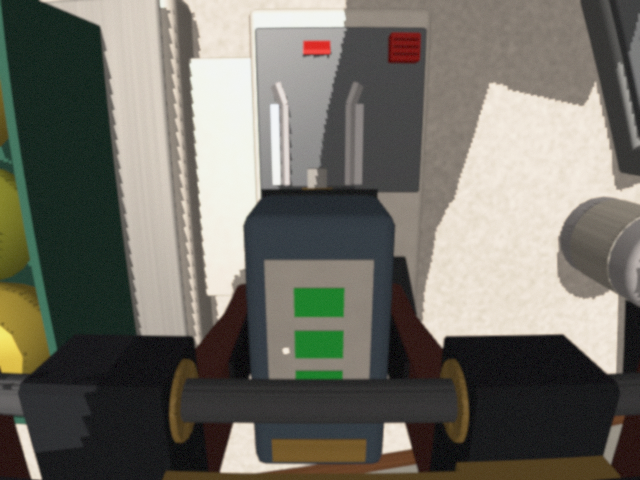

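```bash
python3 - <<'E'
import cv2; im=cv2.imread('pics/w8.png'); cv2.imwrite('pics/w8z.png',cv2.resize(im[5:200,240:440],None,fx=3,fy=3,interpolation=cv2.INTER_CUBIC))
E
```

```text
(no output)
```

View pics/w8z.png

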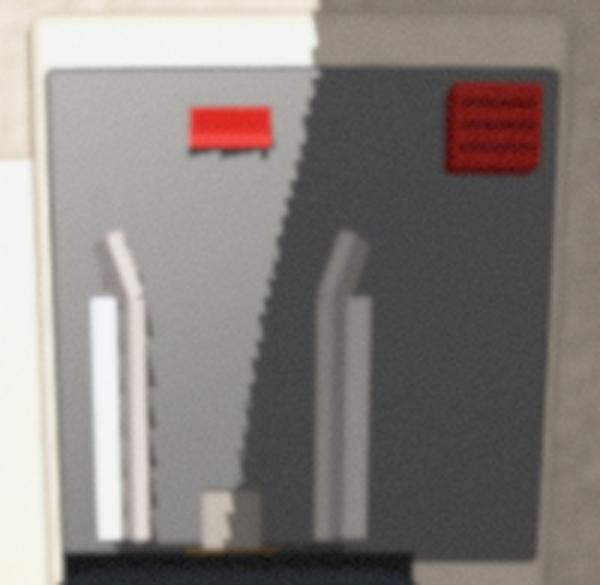

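```bash
python3 - <<'E'
import pickle; from h import *
o,d=pickle.load(open('w8.pkl','rb')); C=cloud(d,o)
z=lambda x,y:(240+x/3,5+y/3)
T=R.from_rotvec(o['orientation']).as_matrix()
def P(n,x,y,h):
    p=onz(d,*z(x,y),h,o); print(n,p.round(1),'depthpt',pt(d,*z(x,y),o).round(1),'tool',(T.T@(p-o['ee_pos'])).round(1)); return p
def mid(n,a,b,y,h,y2=None): 
    p=(onz(d,*z(a,y),h,o)+onz(d,*z(b,y),h,o))/2; w=np.linalg.norm(onz(d,*z(a,y),h,o)-onz(d,*z(b,y),h,o)); print(n,p.round(2),'w',w.round(1)); return p
P('btn',495,126,52);P('lipL',135,400,51);P('outL',107,400,51);P('lipR',326,400,51);P('outR',356,400,51);P('tongue',230,115,45);P('flareL',118,234,51);P('flareR',347,234,51);P('bedL',75,250,40)
a=mid('in1',145,317,300,51);b=mid('in2',150,315,540,51); v=b-a;print('yaw',np.arctan2(v[1],v[0]))
a=mid('out1',90,372,300,51);b=mid('out2',96,367,540,51); v=b-a;print('yaw',np.arctan2(v[1],v[0]))
a=mid('bed1',48,560,72,40);b=mid('bed2',63,537,555,40); v=b-a;print('yaw',np.arctan2(v[1],v[0]))
mid('tongue',189,272,107,45)
mid('flare',104,362,236,51)
# bed front line
a=onz(d,*z(60,69),40,o);b=onz(d,*z(550,69),40,o);v=a-b;print('front yaw',np.arctan2(v[1],v[0])+np.pi/2, a.round(1),b.round(1))
E
```

```text
btn [ 566.2 -157.7   52. ] depthpt [ 566.3 -158.    53.3] tool [128.3  61.8 348.4]
lipL [ 613.3 -255.8   51. ] depthpt [ 613.3 -255.8   51.5] tool [ 63.3 -25.5 349.4]
outL [ 611.9 -262.7   51. ] depthpt [ 611.9 -262.9   49.4] tool [ 63.3 -32.5 349.4]
lipR [ 622.4 -208.9   51. ] depthpt [ 622.4 -208.9   51.5] tool [ 63.3  22.3 349.4]
outR [ 623.8 -201.5   51. ] depthpt [ 623.9 -201.3   49. ] tool [ 63.3  29.8 349.4]
tongue [ 550.9 -219.4   45. ] depthpt [ 550.4 -219.3   41.8] tool [131.5  -1.7 355.4]
flareL [ 573.5 -251.6   51. ] depthpt [ 573.4 -251.7   49.5] tool [103.1 -29.  349.4]
flareR [ 584.2 -196.8   51. ] depthpt [ 584.2 -196.8   51. ] tool [103.1  26.8 349.4]
bedL [ 574.1 -263.9   40. ] depthpt [ 574.1 -263.8   40.5] tool [100.2 -40.9 360.4]
in1 [ 594.12 -227.59   51.  ] w 42.4
in2 [ 652.54 -238.59   51.  ] w 42.4
yaw -0.18617976872747632
out1 [ 594.06 -227.58   51.  ] w 69.5
out2 [ 652.47 -238.84   51.  ] w 69.7
yaw -0.19050395677122658
bed1 [ 543.16 -199.27   40.  ] w 126.3
bed2 [ 661.36 -221.89   40.  ] w 126.6
yaw -0.18912408350866408
tongue [ 549.08 -218.95   45.  ] w 20.2
flare [ 579.32 -224.2    51.  ] w 62.9
front yaw -0.18767160018289886 [ 531.3 -258.2   40. ] [ 553.8 -139.6   40. ]
```

```bash
python3 - <<'E'
import pickle; from h import *
o,d=pickle.load(open('w8.pkl','rb')); C=cloud(d,o)
T=R.from_rotvec(o['orientation']).as_matrix(); Q=(C-o['ee_pos'])@T
m=(Q[...,2]>138)&(Q[...,2]<155)&(abs(Q[...,1])<40)&(abs(Q[...,0])<60)
P=Q[m]; print(len(P),np.median(P[:,2]))
for x in range(10,50,5):
    q=P[abs(P[:,0]-x)<2.5]
    if len(q): print(x,len(q),q[:,1].min().round(1),q[:,1].max().round(1),((q[:,1].max()+q[:,1].min())/2).round(2),np.median(q[:,2]).round(1))
# pack tail dark edge: foot
p=[onz(d,u,189,400.3-203,o) for u in (262,378)]; print([(T.T@(x-o['ee_pos'])).round(1) for x in p])
tgt=np.array([517.4,-212.4,250]); print(T.T@(tgt-o['ee_pos']))
o4,d4=pickle.load(open('w4.pkl','rb')); C4=cloud(d4,o4)
q=C4[(C4[...,2]>30)&(C4[...,2]<46)&(C4[...,0]>505)&(C4[...,0]<560)&(C4[...,1]>296)&(C4[...,1]<312)]; print('green bed z',np.median(q[:,2]))
q=C[(C[...,2]>30)&(C[...,2]<46)&(C[...,0]>540)&(C[...,0]<570)&(abs(C[...,1]+205)<15)]; print('scale bed z',np.median(q[:,2]))
E
```

```text
31532 146.3840221553498
10 3331 -35.2 35.0 -0.1 146.0
15 2221 -33.9 33.3 -0.28 146.1
20 2097 -24.4 24.2 -0.14 146.0
25 2171 -24.1 24.0 -0.09 146.1
30 2224 -24.3 24.0 -0.14 146.2
35 2352 -24.1 23.7 -0.18 146.6
40 2375 -24.2 23.9 -0.17 146.7
45 2709 -23.9 23.6 -0.14 147.4
[array([ 47.3, -24.5, 203. ]), array([ 47.3,  25.4, 203. ])]
[165.95654499  -1.17491758 150.49038465]
green bed z 40.25026985610259
scale bed z 40.35883661772351
```

```bash
python3 -m handwheel '[{"gripper":1,"tx":0.03,"ty":-0.0012,"tz":0,"rx":0,"ry":0,"rz":-0.17},{"gripper":1,"tx":0.046,"ty":0,"tz":0,"rx":0,"ry":0,"rz":0},{"gripper":1,"tx":0.046,"ty":0,"tz":0,"rx":0,"ry":0,"rz":0},{"gripper":1,"tx":0.044,"ty":0,"tz":0.02,"rx":0,"ry":0,"rz":0},{"gripper":1,"tx":0,"ty":0,"tz":0.045,"rx":0,"ry":0,"rz":0},{"gripper":1,"tx":0,"ty":0,"tz":0.045,"rx":0,"ry":0,"rz":0},{"gripper":1,"tx":0,"ty":0,"tz":0.04,"rx":0,"ry":0,"rz":0},{"gripper":1,"tx":0,"ty":0,"tz":0,"rx":0,"ry":0,"rz":0}]'; python3 -m handwheel '[{"gripper":1,"tx":0,"ty":0,"tz":0,"rx":0,"ry":0,"rz":0}]';python3 look.py w9
python3 - <<'E'
from h import *
d=viewer.get_image('top')
im=cv2.cvtColor(d['image'],cv2.COLOR_RGB2BGR)
cv2.imwrite('pics/top1.png',cv2.resize(im[200:310,360:480],None,fx=5,fy=5,interpolation=cv2.INTER_CUBIC))
E
```

```text
t: 11.98
ee_pos: [515.9, -209.5, 249.3]
orientation: [-0.29, -3.122, -0.004]
ft_force: [-0.4, 0.1, -5.3]
width: 47.5
t: 12.1
ee_pos: [517.9, -210.7, 252.9]
orientation: [0.291, 3.127, -0.001]
ft_force: [0.7, -0.4, -4.9]
width: 47.8
12.1 [ 517.9 -210.7  252.9] [[-0.9828, 0.1844, 0.0012], [0.1844, 0.9828, -0.0004], [-0.0013, -0.0002, -1.0]] [ 0.7 -0.4 -4.9] 47.8 [-0.41  0.55  1.86  0.    0.73 -1.79]
```

View pics/w9.png

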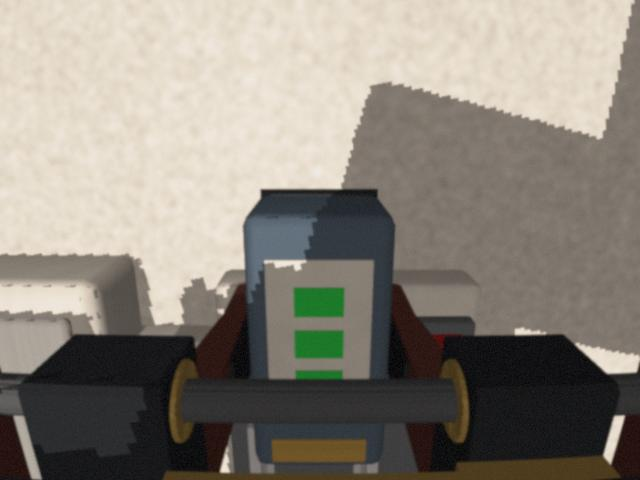

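View pics/top1.png

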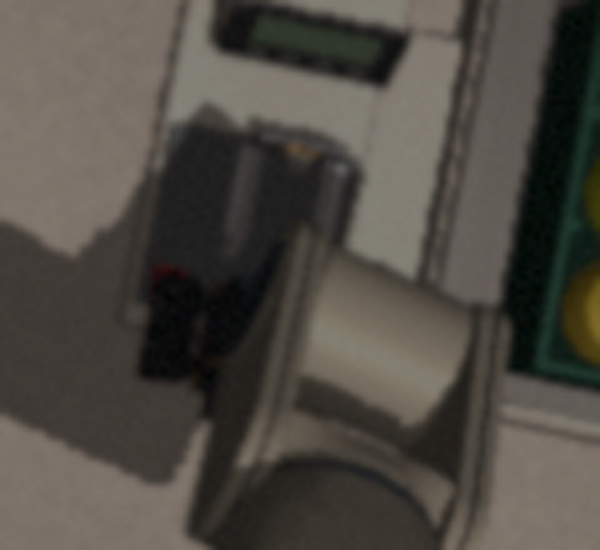

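```bash
python3 -m handwheel '[{"gripper":1,"tx":0,"ty":0,"tz":0,"rx":0,"ry":0,"rz":0},{"gripper":1,"tx":0,"ty":0,"tz":0,"rx":0,"ry":0,"rz":0},{"gripper":1,"tx":0,"ty":0,"tz":0,"rx":0,"ry":0,"rz":0}]';python3 look.py w9
```

```text
t: 12.58
ee_pos: [517.4, -211.1, 252.0]
orientation: [0.292, 3.127, -0.0]
ft_force: [0.3, -0.6, -5.4]
width: 48.0
12.575 [ 517.4 -211.1  252. ] [[-0.9827, 0.1851, 0.0005], [0.1851, 0.9827, -0.0002], [-0.0005, -0.0001, -1.0]] [ 0.3 -0.6 -5.4] 48.0 [-0.41  0.55  1.86 -0.    0.73 -1.79]
```

```bash
python3 - <<'E'
import cv2; im=cv2.imread('pics/w9.png'); cv2.imwrite('pics/w9z.png',cv2.resize(im[260:480,190:500],None,fx=2.55,fy=2.55,interpolation=cv2.INTER_CUBIC))
E
```

```text
(no output)
```

View pics/w9z.png

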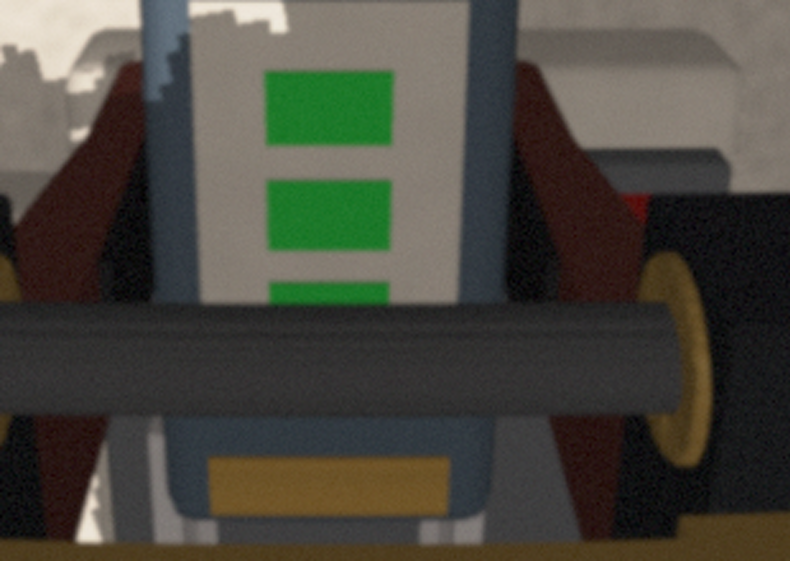

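```bash
python3 -m handwheel '[{"gripper":1,"tx":0,"ty":-0.0018,"tz":0.003,"rx":0,"ry":0,"rz":0.16},{"gripper":1,"tx":0,"ty":0,"tz":0.004,"rx":0,"ry":0,"rz":0},{"gripper":1,"tx":0,"ty":0,"tz":0.003,"rx":0,"ry":0,"rz":0},{"gripper":1,"tx":0,"ty":0,"tz":0,"rx":0,"ry":0,"rz":0},{"gripper":1,"tx":0,"ty":0,"tz":0,"rx":0,"ry":0,"rz":0}]';python3 look.py w10
python3 - <<'E'
import cv2; im=cv2.imread('pics/w10.png'); cv2.imwrite('pics/w10z.png',cv2.resize(im[260:480,190:500],None,fx=2.55,fy=2.55,interpolation=cv2.INTER_CUBIC))
E
```

```text
t: 13.25
ee_pos: [517.1, -212.9, 241.7]
orientation: [0.297, 3.128, -0.0]
ft_force: [0.1, -1.2, -3.8]
width: 47.8
13.25 [ 517.1 -212.9  241.7] [[-0.9822, 0.1879, 0.0], [0.1879, 0.9822, -0.0001], [-0.0, -0.0001, -1.0]] [ 0.1 -1.2 -3.8] 47.8 [-0.41  0.57  1.87 -0.    0.71 -1.79]
```

View pics/w10z.png

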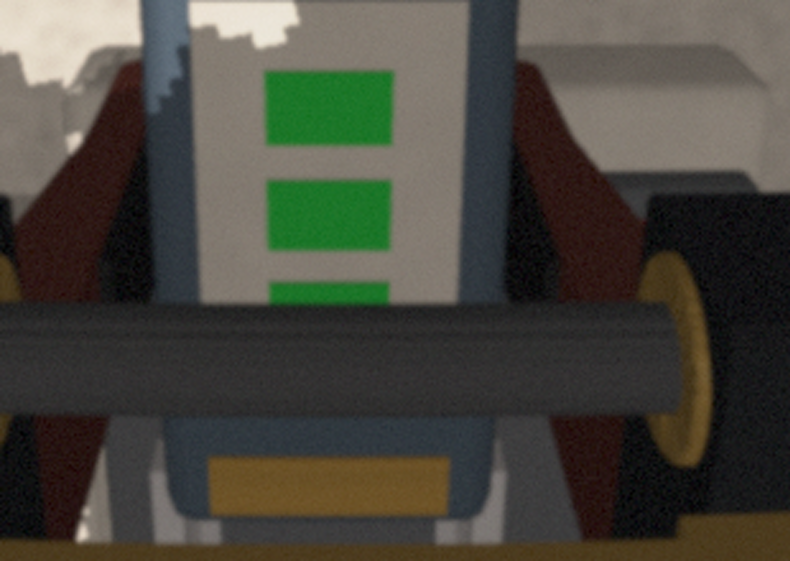

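```bash
python3 -m handwheel '[{"gripper":1,"tx":-0.006,"ty":0,"tz":0,"rx":0,"ry":0,"rz":0},{"gripper":1,"tx":-0.006,"ty":0,"tz":0,"rx":0,"ry":0,"rz":0},{"gripper":1,"tx":-0.005,"ty":0,"tz":0,"rx":0,"ry":0,"rz":0},{"gripper":1,"tx":0,"ty":0,"tz":0,"rx":0,"ry":0,"rz":0}]'; python3 -m handwheel '[{"gripper":1,"tx":-0.004,"ty":0,"tz":0,"rx":0,"ry":0,"rz":0},{"gripper":1,"tx":-0.004,"ty":0,"tz":0,"rx":0,"ry":0,"rz":0},{"gripper":1,"tx":0,"ty":0,"tz":0,"rx":0,"ry":0,"rz":0}]'
```

```text
t: 13.8
ee_pos: [534.6, -216.1, 241.8]
orientation: [0.296, 3.126, -0.0]
ft_force: [1.1, -0.3, -3.8]
width: 48.2
t: 14.18
ee_pos: [542.1, -217.6, 241.8]
orientation: [0.296, 3.127, -0.0]
ft_force: [0.8, 0.5, -3.0]
width: 47.6
```

```bash
python3 -m handwheel '[{"gripper":1,"tx":-0.003,"ty":0,"tz":0,"rx":0,"ry":0,"rz":0},{"gripper":1,"tx":-0.003,"ty":0,"tz":0,"rx":0,"ry":0,"rz":0},{"gripper":1,"tx":0,"ty":0,"tz":0,"rx":0,"ry":0,"rz":0}]'; python3 -m handwheel '[{"gripper":1,"tx":-0.004,"ty":0,"tz":0,"rx":0,"ry":0,"rz":0},{"gripper":1,"tx":-0.004,"ty":0,"tz":0,"rx":0,"ry":0,"rz":0},{"gripper":1,"tx":0,"ty":0,"tz":0,"rx":0,"ry":0,"rz":0}]'; python3 -m handwheel '[{"gripper":1,"tx":-0.004,"ty":0,"tz":0,"rx":0,"ry":0,"rz":0},{"gripper":1,"tx":-0.004,"ty":0,"tz":0,"rx":0,"ry":0,"rz":0},{"gripper":1,"tx":0,"ty":0,"tz":0,"rx":0,"ry":0,"rz":0}]'
```

```text
t: 14.55
ee_pos: [547.8, -218.7, 241.7]
orientation: [0.296, 3.127, -0.0]
ft_force: [0.9, 0.2, -2.4]
width: 48.0
t: 14.92
ee_pos: [556.0, -220.3, 241.8]
orientation: [0.296, 3.126, -0.0]
ft_force: [1.0, 0.4, -3.5]
width: 47.8
t: 15.3
ee_pos: [563.7, -221.8, 241.8]
orientation: [0.296, 3.127, -0.0]
ft_force: [1.0, 0.6, -3.8]
width: 47.6
```

```bash
python3 -m handwheel '[{"gripper":1,"tx":-0.005,"ty":0,"tz":0,"rx":0,"ry":0,"rz":0},{"gripper":1,"tx":-0.005,"ty":0,"tz":0,"rx":0,"ry":0,"rz":0},{"gripper":1,"tx":0,"ty":0,"tz":0,"rx":0,"ry":0,"rz":0}]'; python3 -m handwheel '[{"gripper":1,"tx":-0.005,"ty":0,"tz":0,"rx":0,"ry":0,"rz":0},{"gripper":1,"tx":-0.005,"ty":0,"tz":0,"rx":0,"ry":0,"rz":0},{"gripper":1,"tx":0,"ty":0,"tz":0,"rx":0,"ry":0,"rz":0}]'; python3 -m handwheel '[{"gripper":1,"tx":-0.005,"ty":0,"tz":0,"rx":0,"ry":0,"rz":0},{"gripper":1,"tx":-0.003,"ty":0,"tz":0,"rx":0,"ry":0,"rz":0},{"gripper":1,"tx":0,"ty":0,"tz":0,"rx":0,"ry":0,"rz":0}]'
```

```text
t: 15.68
ee_pos: [573.7, -223.7, 241.8]
orientation: [0.296, 3.126, -0.001]
ft_force: [0.5, -0.2, -2.9]
width: 47.8
t: 16.05
ee_pos: [583.5, -225.6, 241.8]
orientation: [0.296, 3.126, -0.0]
ft_force: [-0.0, 0.2, -3.0]
width: 48.1
t: 16.42
ee_pos: [591.1, -227.0, 241.7]
orientation: [0.296, 3.127, -0.0]
ft_force: [0.4, 0.6, -2.9]
width: 47.7
```

```bash
python3 -m handwheel '[{"gripper":1,"tx":-0.003,"ty":0,"tz":0,"rx":0,"ry":0,"rz":0},{"gripper":1,"tx":-0.003,"ty":0,"tz":0,"rx":0,"ry":0,"rz":0},{"gripper":1,"tx":0,"ty":0,"tz":0,"rx":0,"ry":0,"rz":0}]'; python3 -m handwheel '[{"gripper":1,"tx":-0.002,"ty":0,"tz":0,"rx":0,"ry":0,"rz":0},{"gripper":1,"tx":-0.002,"ty":0,"tz":0,"rx":0,"ry":0,"rz":0},{"gripper":1,"tx":0,"ty":0,"tz":0,"rx":0,"ry":0,"rz":0}]'; python3 look.py w11
```

```text
t: 16.8
ee_pos: [596.0, -227.9, 241.4]
orientation: [-0.296, -3.125, -0.001]
ft_force: [-4.9, 1.3, -1.1]
width: 47.8
t: 17.18
ee_pos: [599.8, -228.7, 241.4]
orientation: [-0.296, -3.125, -0.001]
ft_force: [-5.1, 0.6, 0.4]
width: 48.1
17.175 [ 599.8 -228.7  241.4] [[-0.9822, 0.1879, -0.0027], [0.1879, 0.9822, 0.0008], [0.0028, 0.0003, -1.0]] [-5.1  0.6  0.4] 48.1 [-0.38  0.66  1.67 -0.    0.82 -1.76]
```

View pics/w11.png

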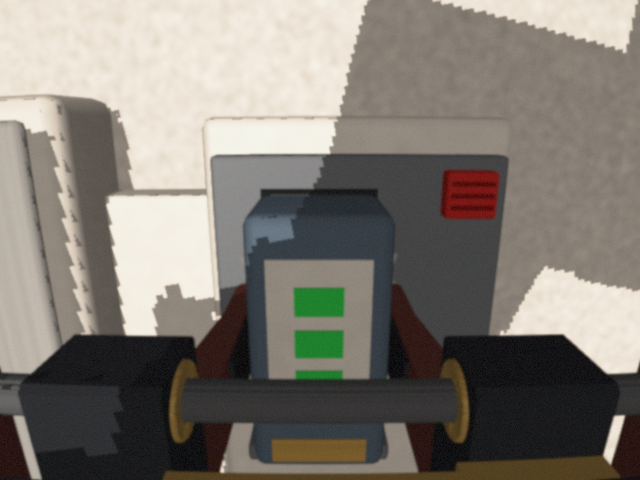

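```bash
python3 -m handwheel '[{"gripper":1,"tx":-0.002,"ty":0,"tz":0,"rx":0,"ry":0,"rz":0},{"gripper":1,"tx":0,"ty":0,"tz":0,"rx":0,"ry":0,"rz":0}]'; python3 -m handwheel '[{"gripper":1,"tx":-0.0015,"ty":0,"tz":0,"rx":0,"ry":0,"rz":0},{"gripper":1,"tx":0,"ty":0,"tz":0,"rx":0,"ry":0,"rz":0}]';python3 -m handwheel '[{"gripper":1,"tx":-0.0015,"ty":0,"tz":0,"rx":0,"ry":0,"rz":0},{"gripper":1,"tx":0,"ty":0,"tz":0,"rx":0,"ry":0,"rz":0}]'; python3 look.py w12
```

```text
t: 17.48
ee_pos: [601.7, -229.0, 241.4]
orientation: [-0.296, -3.125, -0.001]
ft_force: [-6.6, 0.9, 0.3]
width: 47.6
t: 17.73
ee_pos: [603.0, -229.2, 241.3]
orientation: [-0.296, -3.124, -0.001]
ft_force: [-5.8, 2.3, -0.7]
width: 48.0
t: 17.98
ee_pos: [604.4, -229.5, 241.3]
orientation: [-0.296, -3.124, -0.001]
ft_force: [-7.6, 0.9, 0.7]
width: 47.9
17.975 [ 604.4 -229.5  241.3] [[-0.9822, 0.1879, -0.0035], [0.1879, 0.9822, 0.0011], [0.0036, 0.0004, -1.0]] [-7.6  0.9  0.7] 47.9 [-0.38  0.66  1.66 -0.    0.82 -1.76]
```

View pics/w12.png

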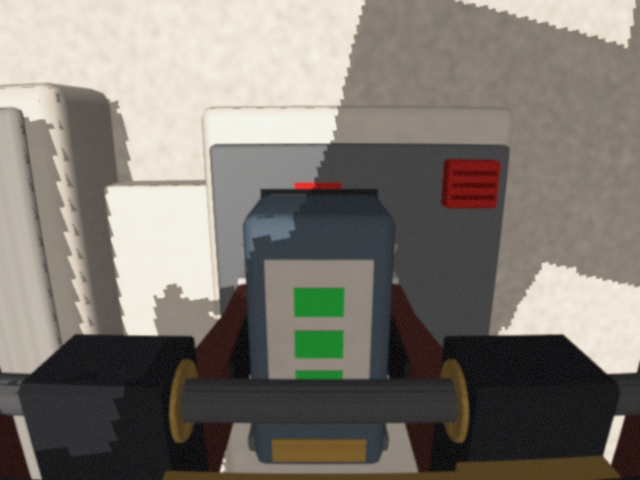

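```bash
python3 -m handwheel '[{"gripper":1,"tx":-0.001,"ty":0,"tz":0,"rx":0,"ry":0,"rz":0},{"gripper":1,"tx":0,"ty":0,"tz":0,"rx":0,"ry":0,"rz":0}]'; python3 -m handwheel '[{"gripper":1,"tx":-0.001,"ty":0,"tz":0,"rx":0,"ry":0,"rz":0},{"gripper":1,"tx":0,"ty":0,"tz":0,"rx":0,"ry":0,"rz":0}]'; python3 look.py w13
python3 - <<'E'
import pickle; from h import *
for n in ['w11','w12','w13']:
    o,d=pickle.load(open(n+'.pkl','rb')); C=cloud(d,o); im=d['image'].astype(int)
    m=(im[...,0]>90)&(im[...,1]<40)&(C[...,2]>40)&(C[...,2]<60)&(C[...,0]<600)&(C[...,1]>-190); print(n,m.sum(),np.median(C[m][:,2]),'bed',np.median(C[200:240,430:440,2]))
E
```

```text
t: 18.27
ee_pos: [605.3, -229.7, 241.4]
orientation: [-0.296, -3.124, -0.001]
ft_force: [-7.0, 1.1, 1.5]
width: 47.7
t: 18.52
ee_pos: [606.4, -229.9, 241.3]
orientation: [-0.296, -3.124, -0.001]
ft_force: [-6.7, 1.7, -0.4]
width: 47.9
18.525 [ 606.4 -229.9  241.3] [[-0.9822, 0.1879, -0.0034], [0.1879, 0.9822, 0.0011], [0.0035, 0.0004, -1.0]] [-6.7  1.7 -0.4] 47.9 [-0.38  0.66  1.66 -0.    0.82 -1.76]
w11 1941 47.84632020043517 bed 40.28444449740067
w12 2013 47.881243418073325 bed 40.19444991361436
w13 2064 52.13652359022183 bed 40.19914165929205
```

View pics/w13.png

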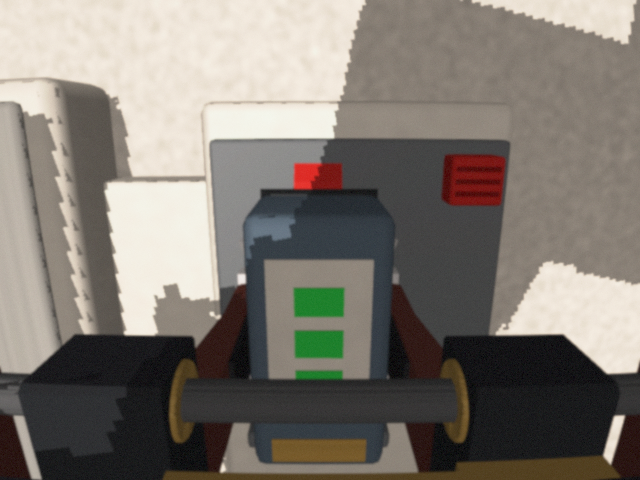

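The button rose from 47.8 to 52.1 mm, so the catch has clicked up behind the tail. Releasing.

```bash
python3 -m handwheel '[{"gripper":0.6,"tx":0,"ty":0,"tz":0,"rx":0,"ry":0,"rz":0},{"gripper":0.3,"tx":0,"ty":0,"tz":0,"rx":0,"ry":0,"rz":0},{"gripper":0,"tx":0,"ty":0,"tz":0,"rx":0,"ry":0,"rz":0},{"gripper":0,"tx":0,"ty":0,"tz":0,"rx":0,"ry":0,"rz":0},{"gripper":0,"tx":0,"ty":0,"tz":-0.02,"rx":0,"ry":0,"rz":0},{"gripper":0,"tx":0,"ty":0,"tz":-0.04,"rx":0,"ry":0,"rz":0},{"gripper":0,"tx":0,"ty":0,"tz":-0.05,"rx":0,"ry":0,"rz":0},{"gripper":0,"tx":0,"ty":0,"tz":-0.05,"rx":0,"ry":0,"rz":0}]'; python3 -m handwheel '[{"gripper":0,"tx":0,"ty":0,"tz":0,"rx":0,"ry":0,"rz":0},{"gripper":0,"tx":0,"ty":0,"tz":0,"rx":0,"ry":0,"rz":0},{"gripper":0,"tx":0,"ty":0,"tz":0,"rx":0,"ry":0,"rz":0}]'; python3 look.py w14; python3 meas.py w14 606 -230
python3 - <<'E'
import pickle; from h import *
o,d=pickle.load(open('w14.pkl','rb')); C=cloud(d,o); im=d['image'].astype(int)
m=(im[...,0]>90)&(im[...,1]<40)&(C[...,2]>40)&(C[...,2]<60)&(C[...,0]<600)&(C[...,1]>-190); print(m.sum(),np.median(C[m],axis=0))
t=viewer.get_image('top');save(t,'top2')
E
```

```text
t: 19.58
ee_pos: [607.3, -230.0, 404.8]
orientation: [0.296, 3.126, -0.001]
ft_force: [0.0, 0.7, -0.3]
width: 87.8
t: 19.95
ee_pos: [607.0, -229.9, 400.4]
orientation: [-0.296, -3.125, -0.001]
ft_force: [0.2, 0.4, -0.4]
width: 88.0
19.95 [ 607.  -229.9  400.4] [[-0.9822, 0.1878, -0.0023], [0.1878, 0.9822, 0.0009], [0.0025, 0.0004, -1.0]] [ 0.2  0.4 -0.4] 88.0 [-0.38  0.46  1.58 -0.    1.1  -1.76]
((604.6278686523438, -229.92613220214844), (48.59257888793945, 95.57154083251953), 79.15239715576172) 94.73627686321336 9158
[[553.0999755859375, -244.8000030517578], [647.0, -262.79998779296875], [656.0999755859375, -215.10000610351562], [562.2999877929688, -197.10000610351562]]
558.0 -245.5 -204.6 -225.07
570.0 -248.0 -199.1 -223.52
582.0 -250.3 -201.0 -225.63
594.0 -252.6 -202.9 -227.74
606.0 -254.2 -205.8 -229.98
618.0 -257.0 -207.8 -232.38
630.0 -259.4 -209.9 -234.64
642.0 -261.3 -212.6 -236.94
654.0 -236.1 -214.6 -225.36
635 [ 565.26768318 -157.97741254   52.2082144 ]
```

View pics/w14.png

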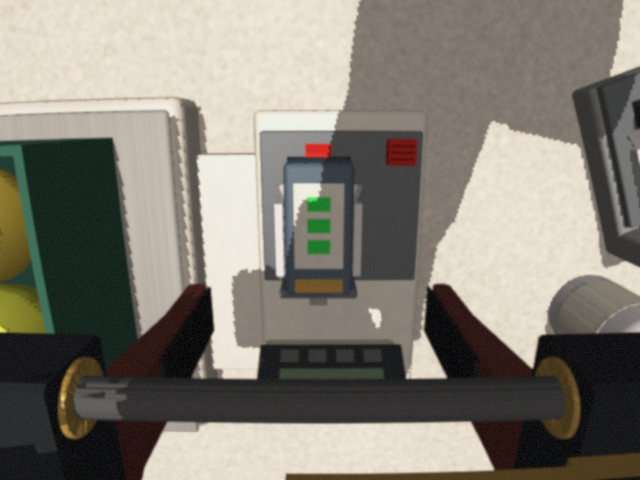

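View pics/top2.png

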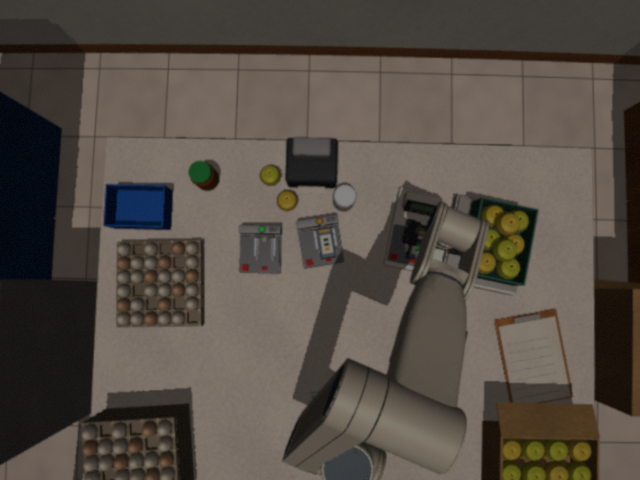

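```bash
python3 -c "
from workcell import ctrl; print(ctrl.close_job())"
```

```text
the job is handed in; nothing more can be done
None
```

The charged pack is in the scale's shoe, brass end first, with the catch up behind it. I handed the job in at about 20 s of the 64 s allowed.

- **Out of the green charger:** I pressed the red catch button and the pack sprang about 11 mm forward. I gripped it, slid it back and lifted it clear. The wrist force was about 4 N at most while it slid out.
- **Into the scale:** I eased it in along the shoe in small steps. The spring pushed back with at most 7.6 N.
- **Catch:** the scale's button rose from 47.8 mm to 52.1 mm, so the catch clicked. It still read 52.2 mm after I let go.
- **Final position:** the pack's top centre is at about (604.6, -229.9), and its top is at 94.7 mm, which fits a pack seated at 74 mm. It is square to the shoe within a few thousandths of a radian. The gripper is open and well above it, with no contact force.
- **Other goods:** in the last overhead picture the amber charger's pack, crate, eggs, apple and can look where they were. I judged that by eye and did not measure it.
- **Disagreements:** after the long swing over to the scale, the reported pose had not settled. The entry came out 1.8 mm off to the side, which I saw in the wrist picture and corrected before inserting. The green charger's button also measured about 2 mm off its expected sideways position, within the calibration limit.

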